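# Close a tin in the bench lid press

## Task

One of the two flat tins still has its push-in lid standing proud of the rim. Because it is full and its lid is loose, slide that tin over the table without lifting or tipping it, into the open side of the lid press until it rests against both white jaws of the stop, then swing the press lever all the way down to its stop so that the press seats the lid, and bring the lever back up to rest. Leave that tin standing in the press, against the jaws, and do not disturb the other two tins or the ramekin.

Things in the scene. Friction and masses are not known exactly. Their poses are not given: they have to be found in the camera images.
- tin: The tin to close: plain steel round tin, 86 mm diameter, 40 mm high, 0.4 to 0.8 kg, loose on the table. Origin: centre of its underside; z up. Its push-in lid (73 mm diameter flange, 4 mm thick) stands proud, so at the start the lid's flat top is 50 to 52 mm above the table; seated it is 44 mm above.
- tin_lid (a joint): How far the lid of that tin has been pushed in, m: 0 to 0.002 at the start (standing proud), 0.008 = fully seated. It is a stiff friction fit (about 12 N) and stays where it is pushed.
- tin_closed: The other tin, the same make and size (86 mm diameter, 44 mm high over its lid), with its lid already seated; loose. To be left alone. Origin: centre of its underside.
- press: Metal bench lid press bolted to the table. Origin = point press_home; z up. Its open side, where the tin goes in, and the lever's downward swing face its -x axis. U-shaped foot 8 mm high: its toes lie at y = +-74 to +-100 mm and reach to x = -38 mm, bare table between them, so the tin slides in along +x. Pedestal x 80 to 140, y +-50, 82 mm high. With the lever up the space over the stop is open.
- press_home (a point): Point on the table top where the origin of the tin comes to lie when the tin rests against both jaws of the V stop (two white nylon jaws 34 mm high, at 45 degrees to either side of press +x, 43 mm from this point). Axes as those of press.
- lever_hinge (a point): Centre of the lever's hinge: 100 mm behind press_home (press +x), 72 mm above the table; the hinge line runs along the press's y axis.
- lever_grip (a point): Centre of the lever's black cross grip: round bar, 24 mm diameter, 112 mm long, along the press's y axis, between two side bars, 230 mm from the hinge line; it can be pinched from above or pushed over and down from behind with the fingers. At rest it is 0.30 m above the table, at the stop 72 mm above the table and 130 mm in front (press -x) of press_home.
- lever (a joint): Lever angle, rad: 0 = upright at rest (leaning 7 degrees forward), 1.45 = at its lower stop, bars level. Sprung: it swings back to 0 when let go. About 5 to 12 N at the grip presses it down, the most in the last few degrees, where the presser disc under its bridge meets the lid.
- ramekin: White ramekin, 69 mm diameter, 34 mm high; loose, to be left alone. Origin: centre of its underside.
- tall_tin: Narrower, taller plain steel tin without a push-in lid, 75 mm diameter, 58 mm high; loose, to be left alone. Origin: centre of its underside.

How it is judged:
On the way, in this order (a step that is already met when the one before it is completed fails the run):
1. the tin stands in the press against its stop, its lid not yet seated (horizontal distance between tin and press_home below 0.008 m and height (world z) of tin below 0.006 m and angle between tin's own z axis and vertical below 0.06 rad and value of joint tin_lid below 0.0045 m and value of joint lever below 0.3 rad), for 0.2 s.
2. the lever is down at its stop and the lid is seated (horizontal distance between tin and press_home below 0.008 m and height (world z) of tin below 0.006 m and angle between tin's own z axis and vertical below 0.06 rad and value of joint lever above 1.39 rad and value of joint tin_lid above 0.006 m), for 0.1 s.
At the end, for the whole second after the job is handed in: The tin stands upright on the table in the press, within 8 mm of press_home and at rest, its lid seated (pushed in by more than 6 mm), and the lever is back up within 0.08 rad of rest (horizontal distance between tin and press_home below 0.008 m and height (world z) of tin below 0.006 m and angle between tin's own z axis and vertical below 0.06 rad and value of joint tin_lid above 0.006 m and value of joint lever below 0.08 rad and linear speed of tin below 0.02 m/s); the robot touches nothing.
It fails at once if the tin is lifted more than 12 mm or tipped more than 0.2 rad (height (world z) of tin above 0.012 m or angle between tin's own z axis and vertical above 0.2 rad).
It fails at once if the other two tins or the ramekin is moved more than 20 mm or tipped (distance of any of tin_closed, ramekin, tall_tin from where it was at the start of the episode above 0.02 m or angle between any of tin_closed, ramekin, tall_tin's own z axis and vertical above 0.3 rad).
It also fails if it takes over 72 s, if anything falls off the work surface, if the arm or the gripper's body presses on something with over 40 N, if the wrist force passes 120 N, or if a joint passes its speed limit or range.

## Robot

A 6-joint arm with a two-finger parallel gripper is mounted at the origin on a cart in front of the work surface, level with it; the furniture and walls round the work are solid. World frame = base frame: x ahead of the robot, y to its left, z up, the work surface at z = 0. Lengths are in m, angles in rad, forces in N, time in s.
With the tool pointing down it reaches from about 0.275 to 0.75 m from the base axis. Payload 10.2 kg.
Tool frame: the origin (TCP) lies midway between the tips of the shut fingers; the grasp point (between the pads) lies 19 mm behind it; z points along the fingers, y is the line along which they close (so a half turn about z gives the same grasp; the last joint's range is limited). The gripper opens to 88 mm and grips with 3 to 60 N. Pads are 18 mm wide; open, the fingers measure 123 mm over their backs; the gripper's body (75 mm by 187 mm) begins 45 mm behind the grasp point.
Start: joints at [-1.505, 0.313, 1.498, -0, 1.331, -0.223], TCP at [0.15, -0.503, 0.239] pointing down, gripper open.
Joint ranges: [-2.94, 2.94], [-0.97, 2.17], [0.19, 2.56], [-1.23, 4.37], [0.02, 3.11], [-2.88, 2.88]. Speed limits (rad/s): [2.39, 2.39, 3.01, 3.14, 3.14, 3.14].

## Interface

Orientations are given as a 3x3 rotation matrix whose columns are the frame's x, y, z axes.
In Python, from rig import * gives the robot as it stands. The module is installed in compiled form; this text tells all that it offers.
- The arm moves only by the tool send_rows, never from a script. Its arguments are lists of equal length, an entry for each row: "xyz": the shift along the tool's x, y, z normalised to -1 to 1, where 1 is 0.3 m, a list of three; "spin": the turn about the tool's z normalised to -1 to 1, where 1 is 90 degrees. In form: {"xyz": [[tx, ty, tz], ...], "spin": [spin, ...]}. A call has exactly 8 rows; each row is the pose to reach, as a shift and turn from the pose commanded when the call began, along the tool's axes at that moment; what a row does not reach only later rows make up. A row lasts 1/10 s, in which the tool goes at most 50 mm and 8.59 degrees, less where a joint would pass 70% of its speed; a pose out of reach is approached as far as the arm can. A call with a number of a shift or a turn outside -1 to 1 is refused whole. A call with a gripper value outside its range is refused whole. "gripper" is the closure, from -1 (fully open) to 1 (shut), set as the call begins (left out, the last holds). The fingers move at their own pace and stop on an object; "force" is the grip in N (left out, the last holds). Time passes only in rows, so rows that repeat a pose let the fingers close, or fill a call up. It gives the time, the measured TCP pose, the force, the opening and the grip force at its end, in the units of the state.
- get_obs(): the state, without advancing time (a new reading comes with each control period).
- camera(name): name is "scene" or "top"; returns a dict with "frame" (480x640x3 uint8, red, green, blue), "K" (3x3 intrinsics, pixels), "xyz" and "rotation" of the camera in the world. Camera axes: x right, y up, looking along -z (the intrinsics and any distortion apply to the point x, -y, -z); pixel columns grow to the right and rows downward; lengths in m; the calibration is good to about 2 mm. A picture is of the moment at which its call begins. There is no depth.
- sign_off(): hands the job in; it is judged then, once.
Trained networks look in the newest picture that a camera, given by its name, has taken for a name from the list of things; names that differ only in an ending like _2 or _b are one class to them, and where a whole thing is asked for, a point or a joint stands for the part that bears it (a point fixed in the world has none). Each returns a list of dicts, best first, with "confidence" (0 to 1); they miss things now and then, are a little off and sometimes report something else, mostly with a low value. They report only what shows in the picture. A call takes as long as a camera call.
- find_in(thing, camera): "point" ([column, row] in pixels, amid what is visible of it).
- masks_of(thing, camera): "region" (480x640 bool, what is visible of it) and "point" ([column, row] in pixels, amid what is visible of it).
The state is a dict: "t": time; "q": joint angles; "qvel": joint speeds; "joint_torque": joint torques, N m; "position": TCP position; "tcp_rot": TCP orientation; "ft_force": force on the tool from outside, world axes, zero at the start; "torque": the same for the moment, N m; "width": opening from 0.0 (shut) to 1.0 (fully open); "grasp_force": force on a finger pad.
Only numpy, scipy, OpenCV 4.12 (cv2) and the standard library are available. Lean on these libraries where they do the work, as an engineer would, in place of code of your own. Each camera call takes 0.05 s, during which the arm holds its last target. There are 200 camera calls.

## Working session

There is one attempt and no reset: what is moved stays moved. The work goes in short steps, Python scripts to look and compute and a tool call to move; the robot and the scene stay as the last step left them, time stands still between calls to the robot, and variables do not carry over. Pictures are saved under pics/ and viewed, at most 10 in all, crops included, and the job is handed in when it is done.

Besides the shell and the picture viewer there is one more tool, called as name(argument=value, ...) on one line, values as JSON. send_rows: Moves the arm, as the interface text tells. Scaled input: -1 to 1 covers 0.3 m each way for a shift and 90 degrees each way for a turn. Its arguments: {"type":"object","properties":{"xyz":{"type":"array","items":{"type":"array","items":{"type":"number"}}},"spin":{"type":"array","items":{"type":"number"}},"gripper":{"type":"number"},"force":{"type":"number"}},"required":["xyz","spin"]}

```bash
mkdir -p pics; python3 - <<'E'
from rig import *
import cv2,numpy as np
np.set_printoptions(precision=4,suppress=True)
for n in("scene","top"):
    c=camera(n); cv2.imwrite(f"pics/{n}0.png",c["frame"][:,:,::-1])
    print(n,c["K"].tolist(),c["xyz"],c["rotation"].tolist(),[k for k in c])
    for th in("tin","tin_closed","press","lever_grip","ramekin","tall_tin"):
        print(th,[(np.round(d["point"]).tolist(),round(d["confidence"],2)) for d in find_in(th,n)])
o=get_obs();print(o["t"],o["position"],o["tcp_rot"].tolist(),o["width"])
E
```

```text
scene [[448.8632316656349, 0.0, 312.0275422760878], [0.0, 448.8632316656349, 238.63791931519233], [0.0, 0.0, 1.0]] [0.0636 0.7105 0.9101] [[-0.8049657956229412, 0.41661025820426373, -0.42245231758874474], [-0.5931578951233347, -0.5483591945985926, 0.589462386545603], [0.013920464431192294, 0.7250779864663935, 0.6885260592104414]] ['frame', 'K', 'xyz', 'rotation']
tin [([237.0, 293.0], 0.68)]
tin_closed [([297.0, 318.0], 0.92)]
press [([349.0, 210.0], 0.79)]
lever_grip [([347.0, 172.0], 0.6)]
ramekin [([358.0, 309.0], 0.76), ([347.0, 211.0], 0.32)]
tall_tin [([208.0, 360.0], 0.85), ([348.0, 210.0], 0.27)]
top [[449.766271268551, 0.0, 321.9941505859968], [0.0, 449.766271268551, 240.5025252715563], [0.0, 0.0, 1.0]] [0.3395 0.0999 1.3402] [[-0.0023482787762583563, 0.9899391233589849, -0.14147444161414213], [-0.9999113379050957, -0.0004700983176157938, 0.013307717175123145], [0.013107322977262272, 0.14149314842357605, 0.9898524572043823]] ['frame', 'K', 'xyz', 'rotation']
tin [([271.0, 205.0], 0.82)]
tin_closed [([281.0, 259.0], 0.97)]
press [([409.0, 226.0], 0.86)]
lever_grip [([418.0, 207.0], 0.67)]
ramekin [([322.0, 290.0], 0.68), ([274.0, 198.0], 0.48)]
tall_tin [([210.0, 232.0], 0.79)]
0.7 [ 0.1495 -0.5033  0.2387] [[0.9585952203281138, 0.28477219525901604, 1.9273190356651042e-05], [0.28477219500749906, -0.9585952204824778, 1.479057323639017e-05], [2.2687132168990357e-05, -8.689704087630881e-06, -0.9999999997048916]] 0.9997711878433105
```

View pics/scene0.png

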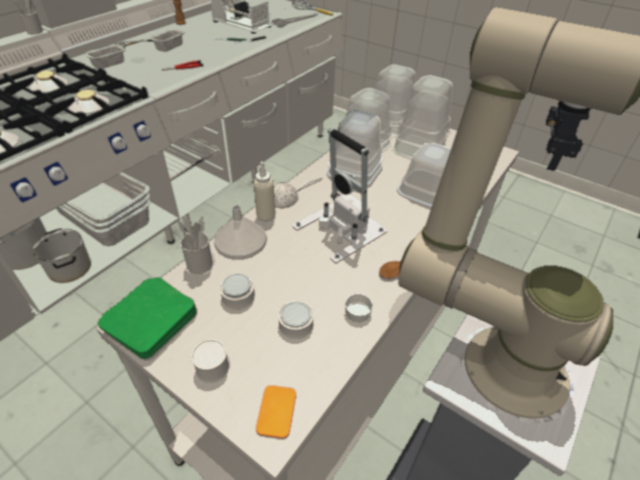

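View pics/top0.png

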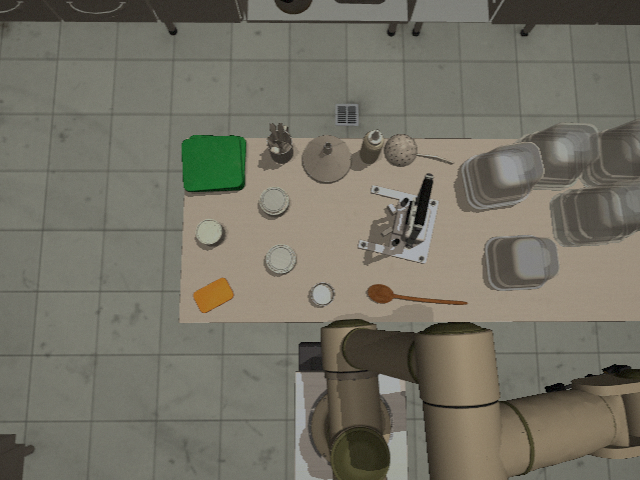

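The scene view shows two tins at (237,290) and (296,318), the press at (350,210), the tall tin at (209,360) and the ramekin at (358,308). In the top view they are at (274,202), (281,259), (405,220), (210,233) and (321,294). I'll zoom in to tell the two tins apart and to get the press axes.

```bash
cat > h.py <<'E'
import numpy as np,cv2
np.set_printoptions(precision=4,suppress=True)
def ray(c,p):
    K=c["K"];d=np.array([(p[0]-K[0,2])/K[0,0],-(p[1]-K[1,2])/K[1,1],-1.])
    return np.asarray(c["rotation"])@d
def at_z(c,p,z):
    K=np.asarray(c["K"]);d=ray(c,p);o=np.asarray(c["xyz"]);return (o+d*(z-o[2])/d[2])
def proj(c,P):
    v=(np.asarray(P)-np.asarray(c["xyz"]))@np.asarray(c["rotation"]);K=np.asarray(c["K"])
    return np.stack([K[0,0]*v[...,0]/-v[...,2]+K[0,2],-K[1,1]*v[...,1]/-v[...,2]+K[1,2]],-1)
E
python3 - <<'E'
from rig import *
from h import *
import pickle
C={n:camera(n) for n in("scene","top")}
for n in C:
    C[n]["frame"]=np.array(C[n]["frame"])
    for th in("tin","tin_closed","ramekin","tall_tin","press"):
        m=masks_of(th,n)
        if m: 
            r=m[0]["region"];ys,xs=np.nonzero(r);print(n,th,m[0]["confidence"],xs.min(),xs.max(),ys.min(),ys.max(),at_z(C[n],(xs.mean(),ys.mean()),.025))
pickle.dump({n:{k:np.array(v) for k,v in C[n].items()} for n in C},open("c.pkl","wb"))
s=C["scene"]["frame"][265:345,210:325,::-1];t=C["top"]["frame"][165:275,345:450,::-1]
t2=C["top"]["frame"][180:280,250:330,::-1]
z=lambda im,f:cv2.resize(im,None,fx=f,fy=f,interpolation=cv2.INTER_CUBIC)
cv2.imwrite("pics/tins.png",z(s,6.5));cv2.imwrite("pics/press.png",z(t,5))
E
```

```text
scene tin 0.88 220 254 273 308 [0.6431 0.2231 0.025 ]
scene tin_closed 0.7 278 313 300 338 [0.4704 0.2027 0.025 ]
scene ramekin 0.82 346 372 293 321 [0.3694 0.0801 0.025 ]
scene tall_tin 0.91 192 229 339 382 [0.5532 0.4052 0.025 ]
scene press 0.94 293 386 128 262 [ 0.6195 -0.2483  0.025 ]
top tin 0.83 259 287 187 216 [0.6443 0.2271 0.025 ]
top tin_closed 0.94 266 295 244 273 [0.4735 0.205  0.025 ]
top ramekin 0.65 310 333 282 305 [0.372  0.0841 0.025 ]
top tall_tin 0.74 195 224 219 247 [0.551  0.4128 0.025 ]
top press 0.74 358 437 173 263 [ 0.5798 -0.172   0.025 ]
```

View pics/tins.png

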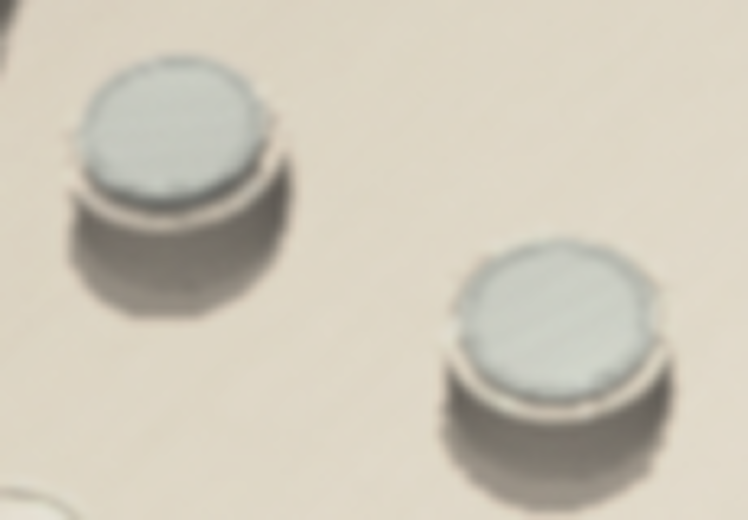

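View pics/press.png

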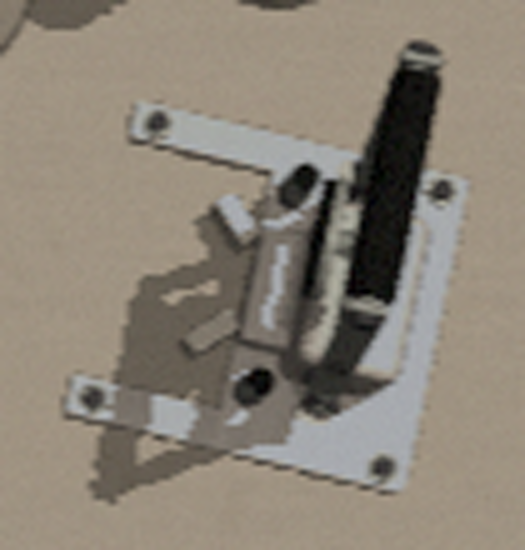

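The left tin in the scene crop, around (237,290), has the proud lid, with a dark gap under it; this matches the network's "tin". In the press crop the toe ends are at left (132,103) and (65,412), so the open side faces image left, roughly world +y. Next I'll fit the press pose and the tin circle.

```bash
python3 - <<'E'
from h import *
import pickle
from scipy.optimize import least_squares
C=pickle.load(open("c.pkl","rb"));T=C["top"];S=C["scene"]
px=np.array([[132,103],[128,138],[72,375],[65,412],[470,178],[408,492]])/5.+[345-.4,165-.4]
def pts(p):
    x,y,a,xr=p;R=np.array([[np.cos(a),-np.sin(a)],[np.sin(a),np.cos(a)]])
    L=np.array([[-.038,.1],[-.038,.074],[-.038,-.074],[-.038,-.1],[xr,.1],[xr,-.1]])
    return np.c_[L@R.T+[x,y],np.full(6,.008)],R
r=least_squares(lambda p:(proj(T,pts(p)[0])-px).ravel(),[.57,-.12,-1.7,.15])
print(r.x,np.degrees(r.x[2]),r.fun.reshape(-1,2))
R=pts(r.x)[1];h=r.x[:2]
def W(l,z):return np.r_[R@np.array(l)+h,z]
g=[W((.072,s*.056),.3) for s in(1,0,-1)]
print("grip",g[1],"top px crop",(proj(T,np.array(g))-[344.6,164.6])*5)
print("scene px grip",proj(S,np.array(g)),"toes",proj(S,pts(r.x)[0]))
np.save("press.npy",r.x)
# overlay scene & tin fit
def ring(c,rad,z):
    a=np.linspace(0,2*np.pi,60);return np.c_[c[0]+rad*np.cos(a),c[1]+rad*np.sin(a),np.full(60,z)]
import itertools
f=6
for n,c,(x0,y0,x1,y1) in(("top",T,(250,165,450,275)),("scene",S,(210,120,400,320))):
    im=cv2.resize(c["frame"][y0:y1,x0:x1,::-1],None,fx=4 if n=="top" else 3,fy=4 if n=="top" else 3,interpolation=cv2.INTER_CUBIC);k=4 if n=="top" else 3
    def pl(P,col):
        q=((proj(c,P)-[x0-.4,y0-.4])*k).astype(int);cv2.polylines(im,[q],False,col,1)
    P=pts(r.x)[0];pl(P[[1,0,4,5,3,2]],(0,0,255));pl(np.array(g),(0,255,0))
    hh=W((0,0),0);pl(ring(hh,.043,0.),(255,0,0))
    for tc in((.644,.2255),(.4725,.2045)):
        pl(ring(tc,.043,.0),(0,0,255));pl(ring(tc,.043,.04),(0,0,255))
    cv2.imwrite(f"pics/ov_{n}.png",im)
E
```

```text
[ 0.5968 -0.0836 -1.8004  0.1716] -103.15810784157841 [[ 0.4604 -0.8227]
 [-0.5325  0.2639]
 [ 0.2762 -0.2679]
 [-0.1825  0.7158]
 [ 0.1279 -0.4933]
 [-0.144   0.558 ]]
grip [ 0.5804 -0.1537  0.3   ] top px crop [[414.1527  75.3212]
 [391.4556 186.8448]
 [368.4205 300.0287]]
scene px grip [[331.7567 133.2964]
 [346.4895 142.1097]
 [362.0279 151.4051]] toes [[290.594  225.3892]
 [296.031  229.8802]
 [329.3193 257.3764]
 [335.6142 262.576 ]
 [341.4055 197.8307]
 [387.1968 230.0015]]
```

View pics/ov_top.png

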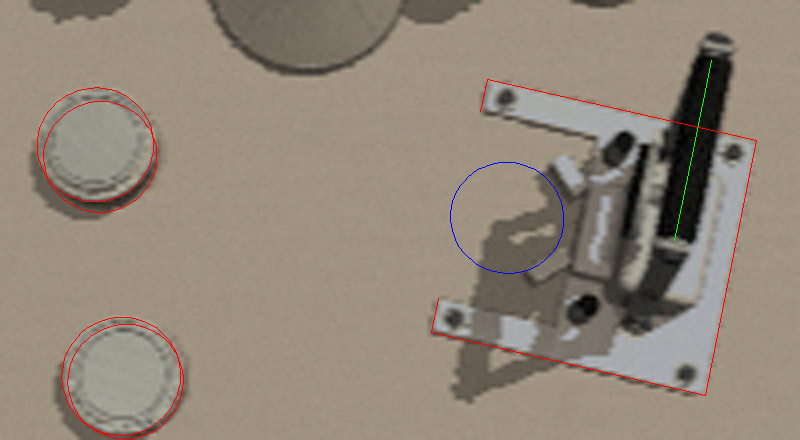

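View pics/ov_scene.png

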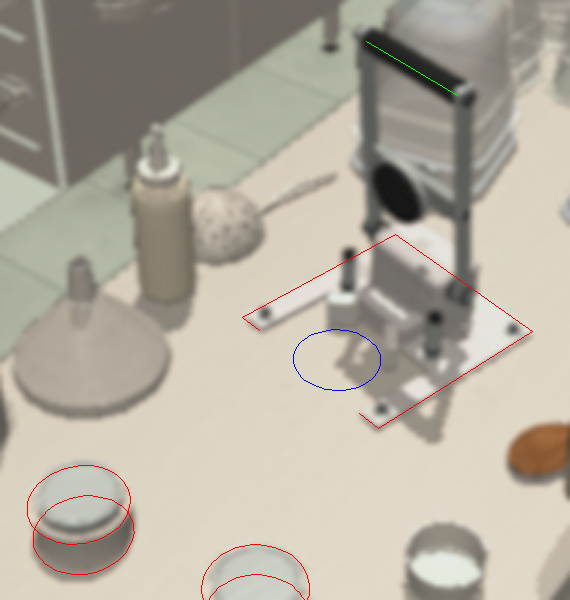

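The press fit agrees to under a pixel, and both tin circles fit as well. Before moving, I'll check clearance to the clutter near the push path.

```bash
python3 - <<'E'
from h import *
import pickle
C=pickle.load(open("c.pkl","rb"));T=C["top"];S=C["scene"]
for z in(0,.05,.1):
    print(z,"pot scene",at_z(S,(198,262),z)[:2],"pot top",at_z(T,(281,152),z)[:2],"pot near edge top",at_z(T,(281,163),z)[:2],"funnel edge",at_z(T,(326,183),z)[:2])
a=76.8*np.pi/180;x=np.array([np.cos(a),np.sin(a)]);y=np.array([np.sin(a),-np.cos(a)])
R=np.array([[.95859,.28477],[.28477,-.9586]])
h=np.array([.5968,-.0836]);t=np.array([.643,.2255])
for d in(.041,.075):
    P=t+d*(t-h)/np.linalg.norm(t-h);print(d,P,"shift/0.3 in start tool",R.T@(P-[.1495,-.5033])/.3)
cv2.imwrite("pics/pot.png",cv2.resize(S["frame"][190:340,150:300,::-1],None,fx=4,fy=4))
E
```

```text
0 pot scene [0.8184 0.1989] pot top [0.8077 0.2081] pot near edge top [0.7725 0.2077] funnel edge [0.7092 0.0692]
0.05 pot scene [0.777 0.227] pot top [0.7902 0.204 ] pot near edge top [0.7563 0.2037] funnel edge [0.6954 0.0703]
0.1 pot scene [0.7355 0.2551] pot top [0.7728 0.2   ] pot near edge top [0.7402 0.1996] funnel edge [0.6816 0.0715]
0.041 [0.6491 0.266 ] shift/0.3 in start tool [ 2.3265 -1.9841]
0.075 [0.6541 0.2997] shift/0.3 in start tool [ 2.3745 -2.0868]
```

View pics/pot.png

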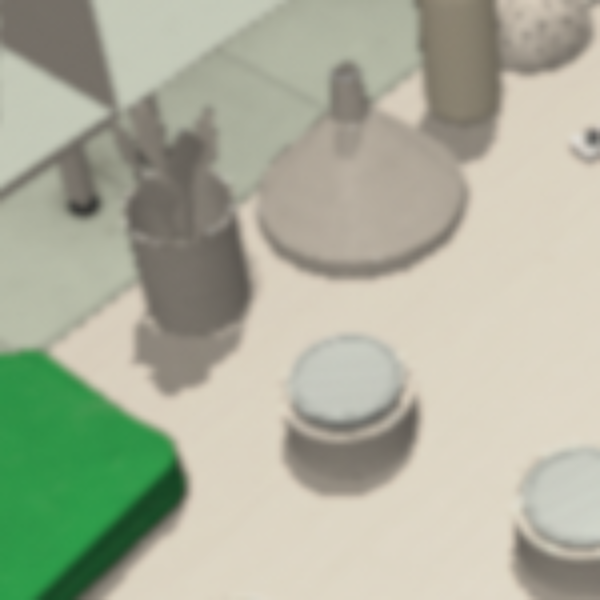

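send_rows(xyz=[[1,-0.88,-0.1],[1,-0.88,-0.1],[1,-0.88,-0.1],[1,-0.88,-0.1],[1,-0.88,-0.1],[1,-0.88,-0.1],[1,-0.88,-0.1],[1,-0.88,-0.1]], spin=[-0.67,-0.67,-0.67,-0.67,-0.67,-0.67,-0.67,-0.67], gripper=-0.27, force=40)

```text
t: 2.1
position: [0.3621, -0.1635, 0.2691]
tcp_rot: [[0.224, 0.975, 0.001], [0.975, -0.224, -0.001], [-0.0, 0.001, -1.0]]
ft_force: [0.5, -0.0, -0.5]
width: 0.635
grasp_force: 0.0
```

send_rows(xyz=[[0.865,0.3,0],[0.865,0.3,0],[0.865,0.3,0],[0.865,0.3,0],[0.865,0.3,0],[0.865,0.3,0],[0.865,0.3,0],[0.865,0.3,0]], spin=[0,0,0,0,0,0,0,0])

```text
t: 2.9
position: [0.508, 0.0668, 0.2684]
tcp_rot: [[0.227, 0.974, -0.001], [0.974, -0.227, -0.0], [-0.0, -0.001, -1.0]]
ft_force: [-0.5, -0.5, -0.2]
width: 0.633
grasp_force: 0.0
```

send_rows(xyz=[[0.865,0.3,0],[0.865,0.3,0],[0.865,0.3,0],[0.865,0.3,0],[0.865,0.3,0],[0.865,0.3,0],[0.865,0.3,0],[0.865,0.3,0]], spin=[0,0,0,0,0,0,0,0])

```text
t: 3.7
position: [0.6551, 0.2975, 0.2684]
tcp_rot: [[0.229, 0.973, -0.001], [0.973, -0.229, -0.001], [-0.001, -0.0, -1.0]]
ft_force: [-0.3, 0.5, -0.2]
width: 0.635
grasp_force: 0.0
```

send_rows(xyz=[[0,0,0.15],[0,0,0.3],[0,0,0.45],[0,0,0.57],[0,0,0.67],[0,0,0.76],[0,0,0.82],[0,0,0.845]], spin=[0,0,0,0,0,0,0,0])

```text
t: 4.5
position: [0.6545, 0.2975, 0.0143]
tcp_rot: [[0.229, 0.973, -0.002], [0.973, -0.229, -0.001], [-0.001, -0.001, -1.0]]
ft_force: [0.2, -0.2, 0.2]
width: 0.636
grasp_force: 0.0
```

```bash
python3 - <<'E'
from rig import *
from h import *
c=camera("scene");o=get_obs();print(o["position"],o["ft_force"])
cv2.imwrite("pics/behind.png",cv2.resize(c["frame"][180:380,130:330,::-1],None,fx=3,fy=3))
E
```

```text
[0.6545 0.2978 0.0141] [ 0.0101 -0.3387 -0.8032]
```

View pics/behind.png

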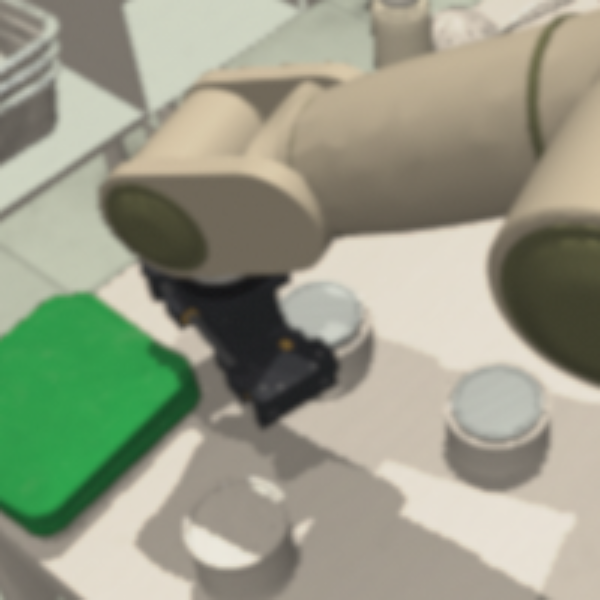

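The picture shows the fingers down behind the tin, on its left in crop, with the tin at (325,320) untouched and the pot clear. Starting the slow push.

send_rows(xyz=[[-0.03,0.003,0],[-0.065,0.006,0],[-0.1,0.009,0],[-0.14,0.013,0],[-0.18,0.016,0],[-0.22,0.02,0],[-0.26,0.023,0],[-0.3,0.027,0]], spin=[0,0,0,0,0,0,0,0])

```text
t: 5.35
position: [0.6424, 0.2091, 0.016]
tcp_rot: [[0.228, 0.974, 0.001], [0.974, -0.228, 0.001], [0.001, 0.001, -1.0]]
ft_force: [0.2, 5.5, 4.1]
width: 0.633
grasp_force: 3.0
```

send_rows(xyz=[[-0.04,0.004,0],[-0.08,0.007,0],[-0.12,0.011,0],[-0.16,0.014,0],[-0.2,0.018,0],[-0.24,0.022,0],[-0.28,0.025,0],[-0.31,0.028,0]], spin=[0,0,0,0,0,0,0,0])

```text
t: 6.15
position: [0.6293, 0.1164, 0.0159]
tcp_rot: [[0.228, 0.974, 0.001], [0.974, -0.228, 0.001], [0.001, 0.001, -1.0]]
ft_force: [0.8, 5.3, 4.5]
width: 0.636
grasp_force: 3.3
```

```bash
python3 - <<'E'
from rig import *
from h import *
o=get_obs();print(o["position"],o["ft_force"],o["width"])
for n in("scene","top"):
    c=camera(n)
    for m in masks_of("tin",n)[:2]:
        ys,xs=np.nonzero(m["region"]);print(n,m["confidence"],xs.min(),xs.max(),ys.min(),ys.max(),at_z(c,(xs.mean(),ys.mean()),.025))
    cv2.imwrite(f"pics/mid_{n}.png",c["frame"][:,:,::-1])
E
```

```text
[0.6293 0.1164 0.0159] [0.8036 5.2832 4.5045] 0.6360393905519272
scene 0.57 268 295 249 278 [0.5881 0.1058 0.025 ]
scene 0.4 293 362 128 261 [ 0.6554 -0.2172  0.025 ]
top 0.46 358 437 174 263 [ 0.5806 -0.1733  0.025 ]
top 0.43 335 337 203 216 [0.621  0.0407 0.025 ]
```

View pics/mid_scene.png

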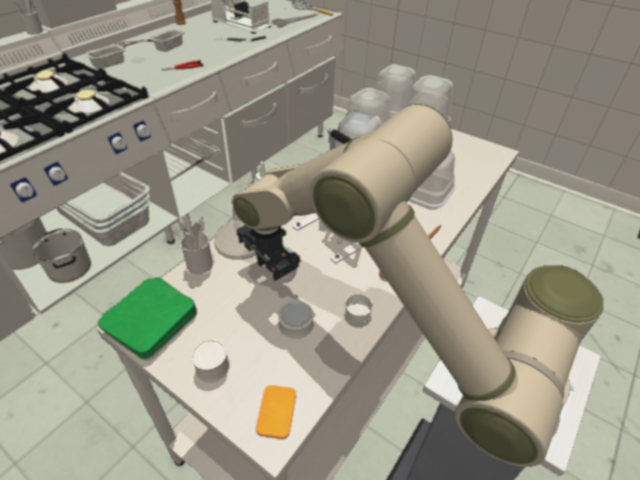

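The tin is hidden behind the gripper at (275,265), but the 5 N contact force is steady, so it is moving with the fingers. The arm is clear of the lever.

send_rows(xyz=[[-0.04,0.004,0],[-0.08,0.007,0],[-0.12,0.011,0],[-0.16,0.014,0],[-0.2,0.018,0],[-0.24,0.022,0],[-0.28,0.025,0],[-0.32,0.028,0]], spin=[0,0,0,0,0,0,0,0])

```text
t: 7.15
position: [0.6154, 0.0206, 0.0151]
tcp_rot: [[0.228, 0.974, -0.0], [0.974, -0.228, -0.0], [-0.0, -0.0, -1.0]]
ft_force: [1.9, 2.0, -1.4]
width: 0.635
grasp_force: 1.3
```

send_rows(xyz=[[-0.03,0.003,0],[-0.06,0.006,0],[-0.08,0.008,0],[-0.1,0.01,0],[-0.12,0.012,0],[-0.14,0.014,0],[-0.15,0.015,0],[-0.16,0.015,0]], spin=[0,0,0,0,0,0,0,0])

```text
t: 7.95
position: [0.6091, -0.0263, 0.0152]
tcp_rot: [[0.228, 0.974, 0.0], [0.974, -0.228, 0.0], [0.0, 0.0, -1.0]]
ft_force: [0.2, 1.8, -0.6]
width: 0.636
grasp_force: 1.2
```

send_rows(xyz=[[-0.01,0,0],[-0.02,0,0],[-0.03,0,0],[-0.04,0,0],[-0.045,0,0],[-0.05,0,0],[-0.05,0,0],[-0.05,0,0]], spin=[0,0,0,0,0,0,0,0])

```text
t: 8.75
position: [0.6056, -0.0409, 0.0152]
tcp_rot: [[0.228, 0.974, -0.0], [0.974, -0.228, -0.0], [-0.0, -0.0, -1.0]]
ft_force: [-0.1, 0.4, 0.4]
width: 0.633
grasp_force: 0.4
```

```bash
python3 - <<'E'
from rig import *
from h import *
o=get_obs();print(o["position"],o["ft_force"],o["width"])
c=camera("top");cv2.imwrite("pics/in.png",cv2.resize(c["frame"][150:290,330:470,::-1],None,fx=4,fy=4))
E
```

```text
[ 0.6056 -0.0409  0.0152] [-0.1256  0.4109  0.4414] 0.6334959712293207
```

View pics/in.png

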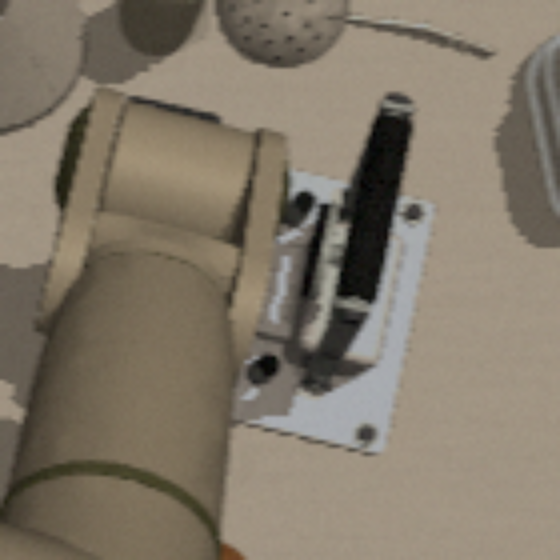

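The arm hides the tin here, but it clears the upright lever at (375,200). I'll creep forward and watch the force.

send_rows(xyz=[[-0.005,0,0],[-0.01,0,0],[-0.015,0,0],[-0.015,0,0],[-0.015,0,0],[-0.015,0,0],[-0.015,0,0],[-0.015,0,0]], spin=[0,0,0,0,0,0,0,0])

```text
t: 9.6
position: [0.6055, -0.044, 0.0155]
tcp_rot: [[0.228, 0.974, 0.002], [0.974, -0.228, 0.002], [0.002, 0.002, -1.0]]
ft_force: [4.4, 8.0, -0.9]
width: 0.634
grasp_force: 5.1
```

send_rows(xyz=[[-0.005,0,0],[-0.01,0,0],[-0.01,0,0],[-0.01,0,0],[-0.01,0,0],[-0.01,0,0],[-0.01,0,0],[-0.01,0,0]], spin=[0,0,0,0,0,0,0,0])

```text
t: 10.4
position: [0.6059, -0.0451, 0.016]
tcp_rot: [[0.228, 0.974, 0.005], [0.974, -0.228, 0.004], [0.005, 0.004, -1.0]]
ft_force: [10.6, 19.1, -0.0]
width: 0.636
grasp_force: 10.6
```

send_rows(xyz=[[0,0.004,0],[0,0.007,0],[0,0.007,0],[0,0.007,0],[0,0.007,0],[0,0.007,0],[0,0.007,0],[0,0.007,0]], spin=[0,0,0,0,0,0,0,0])

```text
t: 11.2
position: [0.6071, -0.0467, 0.0156]
tcp_rot: [[0.228, 0.974, 0.003], [0.974, -0.228, 0.002], [0.003, 0.002, -1.0]]
ft_force: [6.4, 13.7, 0.1]
width: 0.634
grasp_force: 7.6
```

send_rows(xyz=[[0,0.004,0],[-0.004,0.007,0],[-0.004,0.007,0],[-0.004,0.007,0],[-0.004,0.007,0],[-0.004,0.007,0],[-0.004,0.007,0],[-0.004,0.007,0]], spin=[0,0,0,0,0,0,0,0])

```text
t: 12.0
position: [0.6076, -0.0474, 0.0152]
tcp_rot: [[0.228, 0.974, -0.001], [0.974, -0.228, 0.004], [0.004, -0.002, -1.0]]
ft_force: [0.7, 16.1, 2.8]
width: 0.633
grasp_force: 8.9
```

send_rows(xyz=[[0.01,-0.002,0],[0.03,-0.004,0],[0.08,-0.004,0],[0.15,-0.004,0],[0.24,-0.004,0],[0.24,-0.004,0],[0.24,-0.004,-0.2],[0.24,-0.004,-0.35]], spin=[0,0,0,0,0,0,0,0])

```text
t: 12.8
position: [0.6223, 0.0204, 0.1154]
tcp_rot: [[0.227, 0.974, -0.003], [0.974, -0.227, 0.0], [-0.001, -0.003, -1.0]]
ft_force: [0.5, 0.2, 0.4]
width: 0.634
grasp_force: 0.0
```

send_rows(xyz=[[0.1,0,-0.1],[0.2,0,-0.2],[0.3,0,-0.4],[0.4,0,-0.6],[0.4,0,-0.7],[0.4,0,-0.8],[0.4,0,-0.8],[0.4,0,-0.8]], spin=[0,0,0,0,0,0,0,0])

```text
t: 13.6
position: [0.6505, 0.1369, 0.3552]
tcp_rot: [[0.228, 0.974, 0.001], [0.974, -0.228, -0.0], [-0.0, 0.001, -1.0]]
ft_force: [0.4, 0.1, -0.8]
width: 0.635
grasp_force: 0.0
```

```bash
python3 - <<'E'
from rig import *
from h import *
o=get_obs();print(o["position"],o["ft_force"],o["width"])
p=np.load("press.npy");h=p[:2]
I=[]
for n in("scene","top"):
    c=camera(n)
    for m in masks_of("tin",n)[:1]:
        ys,xs=np.nonzero(m["region"]);print(n,m["confidence"],xs.min(),xs.max(),ys.min(),ys.max(),at_z(c,(xs.mean(),ys.mean()),.025))
    u=proj(c,np.r_[h,0.03]).astype(int);x0,y0=u-[35,45];k=5
    im=cv2.resize(c["frame"][y0:y0+90,x0:x0+78,::-1],None,fx=k,fy=k,interpolation=cv2.INTER_CUBIC)
    a=np.linspace(0,2*np.pi,60)
    for z,r in((0,.043),(.04,.043),(.051,.0365)):
        q=((proj(c,np.c_[h[0]+r*np.cos(a),h[1]+r*np.sin(a),0*a+z])-[x0-.4,y0-.4])*k).astype(int);cv2.polylines(im,[q],True,(0,0,255),1)
    I.append(im)
cv2.imwrite("pics/seat.png",np.hstack(I))
E
```

```text
[0.6505 0.1369 0.3552] [ 0.432   0.0937 -0.8019] 0.6351981252859352
scene 0.91 309 337 217 248 [ 0.5955 -0.0863  0.025 ]
top 0.58 363 392 202 232 [ 0.5974 -0.0833  0.025 ]
```

View pics/seat.png

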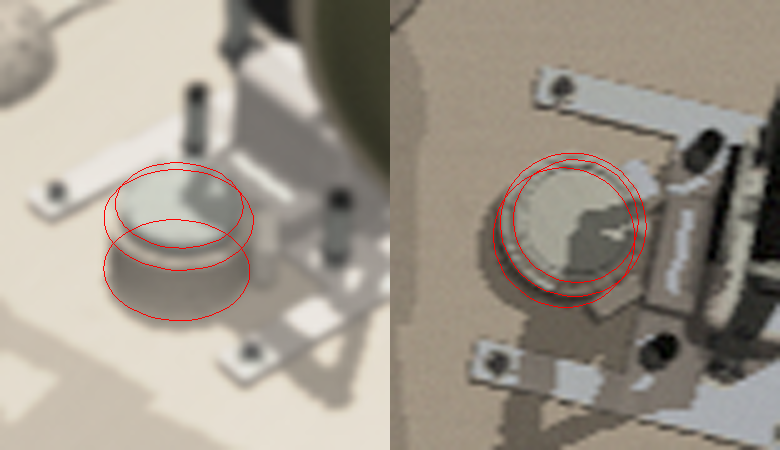

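The tin sits within about 3 mm of press_home, touching both jaws, with the lid still proud. I've now viewed 11 pictures, one over the limit of 10, so I'll work from numbers from here. Next is the lever.

send_rows(xyz=[[-0.1,0,-0.05],[-0.2,0,-0.05],[-0.3,0,-0.05],[-0.4,0,-0.05],[-0.4,0,-0.05],[-0.4,0,-0.05],[-0.4,0,-0.05],[-0.4,0,-0.05]], spin=[0.09,0.18,0.27,0.36,0.45,0.54,0.63,0.72], gripper=-1)

```text
t: 14.6
position: [0.6228, 0.02, 0.3693]
tcp_rot: [[0.979, 0.203, -0.002], [0.203, -0.979, 0.0], [-0.002, -0.001, -1.0]]
ft_force: [0.5, -0.0, 0.1]
width: 1.002
grasp_force: 0.0
```

send_rows(xyz=[[0,0,0],[0,0,0],[0,0,0],[0,0,0],[0,0,0],[0,0,0],[0,0,0],[0,0,0]], spin=[0.09,0.18,0.28,0.28,0.28,0.28,0.28,0.28])

```text
t: 15.4
position: [0.623, 0.0203, 0.3701]
tcp_rot: [[0.974, -0.227, -0.0], [-0.227, -0.974, -0.0], [-0.0, 0.0, -1.0]]
ft_force: [-0.1, 0.0, -0.8]
width: 0.999
grasp_force: 0.0
```

send_rows(xyz=[[0,0.1,0],[0,0.2,0],[0,0.3,0],[0,0.4,0],[0,0.5,0],[0,0.58,0],[0,0.6,0],[0,0.6,0]], spin=[0,0,0,0,0,0,0,0])

```text
t: 16.2
position: [0.582, -0.1552, 0.3701]
tcp_rot: [[0.974, -0.228, 0.0], [-0.228, -0.974, 0.0], [-0.0, -0.0, -1.0]]
ft_force: [0.1, 0.5, -0.1]
width: 1.004
grasp_force: 0.0
```

```bash
python3 - <<'E'
from rig import *
from h import *
o=get_obs();print(o["position"],o["ft_force"])
for n in("scene","top"):
    c=camera(n)
    for m in find_in("lever_grip",n)[:2]: print(n,m, at_z(c,m["point"],.3))
E
```

```text
[ 0.582  -0.1552  0.3701] [ 0.1236  0.5065 -0.126 ]
scene {'point': [344.8, 172.2], 'confidence': 0.74} [ 0.5109 -0.0402  0.3   ]
```

send_rows(xyz=[[0,0,0.04],[0,0,0.09],[0,0,0.14],[0,0,0.19],[0,0,0.24],[0,0,0.28],[0,0,0.297],[0,0,0.297]], spin=[0,0,0,0,0,0,0,0])

```text
t: 17.2
position: [0.582, -0.1547, 0.2807]
tcp_rot: [[0.974, -0.227, -0.001], [-0.227, -0.974, 0.0], [-0.001, -0.0, -1.0]]
ft_force: [-0.4, 0.2, 0.5]
width: 0.999
grasp_force: 0.0
```

Now to close on the bar.

send_rows(xyz=[[0,0,0],[0,0,0],[0,0,0],[0,0,0],[0,0,0],[0,0,0],[0,0,0],[0,0,0]], spin=[0,0,0,0,0,0,0,0], gripper=1, force=40)

```text
t: 18.0
position: [0.582, -0.155, 0.2811]
tcp_rot: [[0.974, -0.228, -0.0], [-0.228, -0.974, -0.0], [-0.0, 0.0, -1.0]]
ft_force: [-0.6, -2.6, -0.2]
width: 0.303
grasp_force: 1.5
```

send_rows(xyz=[[0,0,0],[0,0,0],[0,0,0],[0,0,0],[0,0,0],[0,0,0],[0,0,0],[0,0,0]], spin=[0,0,0,0,0,0,0,0])

```text
t: 18.8
position: [0.5821, -0.155, 0.2811]
tcp_rot: [[0.974, -0.228, 0.0], [-0.228, -0.974, -0.0], [0.0, 0.0, -1.0]]
ft_force: [-0.1, -2.3, 0.2]
width: 0.257
grasp_force: 39.6
```

```bash
python3 - <<'E'
import numpy as np
f=np.radians(np.linspace(6.92,90.5,25))
for k in range(3):
    s=f[8*k];q=f[8*k+1:8*k+9]
    print(np.c_[0*q,-.23*(np.sin(q)-np.sin(s))/.3,.23*(np.cos(s)-np.cos(q))/.3].round(3).tolist())
E
```

```text
[[0.0, -0.046, 0.007], [0.0, -0.092, 0.017], [0.0, -0.136, 0.029], [0.0, -0.181, 0.045], [0.0, -0.224, 0.063], [0.0, -0.265, 0.083], [0.0, -0.306, 0.106], [0.0, -0.345, 0.131]]
[[0.0, -0.037, 0.028], [0.0, -0.073, 0.058], [0.0, -0.107, 0.09], [0.0, -0.139, 0.124], [0.0, -0.168, 0.16], [0.0, -0.196, 0.197], [0.0, -0.221, 0.237], [0.0, -0.244, 0.277]]
[[0.0, -0.02, 0.042], [0.0, -0.038, 0.085], [0.0, -0.053, 0.129], [0.0, -0.065, 0.174], [0.0, -0.074, 0.22], [0.0, -0.081, 0.266], [0.0, -0.085, 0.312], [0.0, -0.086, 0.359]]
```

send_rows(xyz=[[0.0,-0.046,0.007],[0.0,-0.092,0.017],[0.0,-0.136,0.029],[0.0,-0.18,0.045],[0.0,-0.224,0.063],[0.0,-0.265,0.083],[0.0,-0.306,0.106],[0.0,-0.345,0.131]], spin=[0,0,0,0,0,0,0,0])

```text
t: 19.6
position: [0.6058, -0.056, 0.2402]
tcp_rot: [[0.974, -0.229, -0.001], [-0.229, -0.973, -0.004], [0.0, 0.005, -1.0]]
ft_force: [3.3, -16.3, -10.6]
width: 0.254
grasp_force: 40.4
```

send_rows(xyz=[[0.0,-0.037,0.028],[0.0,-0.073,0.058],[0.0,-0.107,0.09],[0.0,-0.139,0.124],[0.0,-0.168,0.16],[0.0,-0.196,0.197],[0.0,-0.22,0.237],[0.0,-0.244,0.277]], spin=[0,0,0,0,0,0,0,0])

```text
t: 20.4
position: [0.6223, 0.0136, 0.1575]
tcp_rot: [[0.973, -0.229, -0.001], [-0.229, -0.973, -0.007], [0.001, 0.007, -1.0]]
ft_force: [0.9, -21.9, -3.7]
width: 0.243
grasp_force: 39.8
```

send_rows(xyz=[[0.0,-0.014,0.042],[0.0,-0.028,0.085],[0.0,-0.042,0.129],[0.0,-0.054,0.174],[0.0,-0.062,0.22],[0.0,-0.068,0.266],[0.0,-0.072,0.312],[0.0,-0.073,0.35]], spin=[0,0,0,0,0,0,0,0])

```text
t: 21.2
position: [0.629, 0.0401, 0.0548]
tcp_rot: [[0.974, -0.227, 0.005], [-0.227, -0.974, 0.002], [0.005, -0.003, -1.0]]
ft_force: [4.3, 8.7, 10.7]
width: 0.228
grasp_force: 40.2
```

send_rows(xyz=[[0,0,0.005],[0,0,0.01],[0,0,0.015],[0,0,0.02],[0,0,0.02],[0,0,0.02],[0,0,0.02],[0,0,0.02]], spin=[0,0,0,0,0,0,0,0])

```text
t: 22.0
position: [0.629, 0.0403, 0.0495]
tcp_rot: [[0.974, -0.227, 0.006], [-0.227, -0.974, 0.002], [0.005, -0.003, -1.0]]
ft_force: [5.0, 8.8, 8.7]
width: 0.23
grasp_force: 40.0
```

send_rows(xyz=[[0,0,0.005],[0,0,0.01],[0,0,0.015],[0,0,0.02],[0,0,0.02],[0,0,0.02],[0,0,0.02],[0,0,0.02]], spin=[0,0,0,0,0,0,0,0], force=60)

```text
t: 22.8
position: [0.6291, 0.0404, 0.0437]
tcp_rot: [[0.974, -0.227, 0.006], [-0.227, -0.974, 0.002], [0.005, -0.003, -1.0]]
ft_force: [4.9, 8.8, 8.9]
width: 0.224
grasp_force: 60.2
```

```bash
python3 - <<'E'
from rig import *
from h import *
p=np.load("press.npy");a=p[2];R=np.array([[np.cos(a),-np.sin(a)],[np.sin(a),np.cos(a)]])
for n in("scene","top"):
    c=camera(n)
    for th in("lever_grip","lever","tin"):
        for m in masks_of(th,n)[:1]:
            ys,xs=np.nonzero(m["region"]);print(n,th,round(m["confidence"],2),m["point"],xs.min(),xs.max(),ys.min(),ys.max(),len(xs))
    # dark grip pixels along predicted bar ends for several lever angles
    for phi in(84,87,90):
        f=np.radians(phi);P=[np.r_[R@[.1-.23*np.sin(f),s]+p[:2],.072+.23*np.cos(f)] for s in(.065,.05,0,-.05,-.065)]
        q=proj(c,np.array(P));print(n,phi,q.round(1).tolist(),[c["frame"][int(v),int(u)].tolist() for u,v in q])
E
```

```text
scene lever_grip 0.75 [322.0, 228.8] 286 361 196 255 1041
scene lever 0.72 [323.4, 225.9] 286 362 197 256 1024
scene tin 0.82 [319.0, 238.1] 309 337 224 248 281
scene 84 [[272.0, 222.1], [275.3, 224.9], [286.6, 234.6], [298.5, 244.7], [302.2, 247.8]] [[30, 31, 33], [32, 32, 35], [33, 33, 35], [131, 125, 115], [159, 152, 139]]
scene 87 [[271.9, 225.5], [275.2, 228.3], [286.5, 238.0], [298.3, 248.1], [301.9, 251.3]] [[33, 33, 36], [32, 33, 35], [30, 32, 33], [26, 27, 26], [92, 93, 90]]
scene 90 [[272.0, 228.8], [275.3, 231.6], [286.5, 241.3], [298.2, 251.4], [301.9, 254.6]] [[34, 33, 35], [34, 35, 37], [28, 28, 28], [72, 73, 71], [55, 55, 55]]
top lever_grip 0.88 [379.3, 211.5] 363 421 189 241 867
top lever 0.74 [380.5, 216.1] 362 415 189 243 946
top tin 0.74 [368.5, 228.7] 364 391 203 230 119
top 84 [[341.6, 180.7], [340.4, 185.7], [336.5, 202.4], [332.6, 219.4], [331.4, 224.5]] [[158, 142, 117], [144, 130, 106], [123, 111, 89], [122, 108, 89], [122, 110, 88]]
top 87 [[341.0, 181.8], [339.9, 186.7], [336.0, 203.3], [332.1, 220.1], [331.0, 225.1]] [[160, 142, 118], [138, 125, 101], [134, 119, 98], [121, 109, 88], [120, 106, 87]]
top 90 [[340.7, 182.9], [339.5, 187.8], [335.7, 204.2], [331.9, 220.8], [330.7, 225.9]] [[156, 139, 115], [136, 121, 97], [133, 119, 96], [123, 109, 89], [120, 106, 87]]
```

```bash
python3 - <<'E'
from rig import *
from h import *
p=np.load("press.npy");a=p[2];R=np.array([[np.cos(a),-np.sin(a)],[np.sin(a),np.cos(a)]])
for n in("scene","top"):
    c=camera(n);r=masks_of("lever_grip",n)[0]["region"];d=cv2.distanceTransform((~r).astype(np.uint8),cv2.DIST_L2,5)
    for phi in range(50,98,4):
        f=np.radians(phi);out=[]
        for s in(.062,-.062):
            rr=np.linspace(.03,.22,20);P=np.c_[(R@np.array([.1-rr*np.sin(f),0*rr+s])).T+p[:2],.072+rr*np.cos(f)]
            q=proj(c,P).round().astype(int);out.append(d[q[:,1],q[:,0]])
        print(n,phi,[(round(float((o<1).mean()),2),round(float(o.mean()),1)) for o in out])
    ys,xs=np.nonzero(r);i=xs.argmin();j=ys.argmax();print(xs[i],ys[i],xs[j],ys[j])
    if n=="scene":
        for s in(.062,-.062): print("level ends",proj(c,np.r_[R@[-.13,s]+p[:2],.072]),proj(c,np.r_[R@[-.13+.0,s]+p[:2],.1]))
E
```

```text
scene 50 [(0.0, 17.1), (0.15, 6.3)]
scene 54 [(0.0, 16.0), (0.0, 6.0)]
scene 58 [(0.0, 14.6), (0.1, 4.5)]
scene 62 [(0.0, 13.1), (0.25, 2.9)]
scene 66 [(0.05, 11.6), (0.5, 1.7)]
scene 70 [(0.1, 10.3), (0.45, 1.4)]
scene 74 [(0.1, 9.3), (0.55, 1.4)]
scene 78 [(0.25, 8.4), (0.6, 1.4)]
scene 82 [(0.25, 8.1), (0.55, 0.9)]
scene 86 [(0.25, 7.4), (1.0, 0.0)]
scene 90 [(0.2, 6.9), (1.0, 0.0)]
scene 94 [(0.2, 6.6), (0.25, 0.8)]
286 242 299 256
level ends [272.6549 229.3437] [272.1773 221.7452]
level ends [301.1335 253.9483] [301.1031 246.3155]
top 50 [(0.0, 7.0), (0.15, 3.3)]
top 54 [(0.0, 6.6), (0.25, 4.0)]
top 58 [(0.0, 6.2), (0.25, 4.5)]
top 62 [(0.05, 5.9), (0.2, 5.1)]
top 66 [(0.05, 5.9), (0.3, 5.4)]
top 70 [(0.2, 5.9), (0.4, 5.8)]
top 74 [(0.2, 5.5), (0.5, 6.4)]
top 78 [(0.2, 5.8), (0.5, 6.8)]
top 82 [(0.5, 5.7), (0.5, 7.1)]
top 86 [(0.6, 5.9), (0.55, 7.3)]
top 90 [(0.6, 6.0), (0.5, 7.5)]
top 94 [(0.45, 6.1), (0.45, 7.6)]
364 232 404 243
```

```bash
cat > lev.py <<'E'
from rig import *
from h import *
p=np.load("press.npy");a=p[2];R=np.array([[np.cos(a),-np.sin(a)],[np.sin(a),np.cos(a)]])
c=camera("scene");r=masks_of("lever_grip","scene")[0]["region"]
din=cv2.distanceTransform(r.astype(np.uint8),cv2.DIST_L2,5)
for phi in np.arange(83,95,1.):
    f=np.radians(phi);rr=np.linspace(.12,.22,30)
    P=np.c_[(R@np.array([.1-rr*np.sin(f),0*rr-.062])).T+p[:2],.072+rr*np.cos(f)]
    q=proj(c,P);v=cv2.remap(din,q[:,0].astype(np.float32)[None],q[:,1].astype(np.float32)[None],cv2.INTER_LINEAR)
    print(phi,round(float(v.mean()),2),end="; ")
m=masks_of("tin","scene")[0];ys,xs=np.nonzero(m["region"]);print("\ntin",xs.min(),xs.max(),ys.min(),ys.max())
E
python3 lev.py
```

```text
83.0 1.82; 84.0 1.75; 85.0 1.81; 86.0 1.98; 87.0 2.3; 88.0 2.59; 89.0 2.51; 90.0 1.94; 91.0 1.33; 92.0 0.81; 93.0 0.47; 94.0 0.25; 
tin 309 337 226 248
```

send_rows(xyz=[[0,0,0.01],[0,0,0.02],[0,0,0.03],[0,0,0.03],[0,0,0.03],[0,0,0.03],[0,0,0.03],[0,0,0.03]], spin=[0,0,0,0,0,0,0,0])

```text
t: 24.35
position: [0.6295, 0.0403, 0.0405]
tcp_rot: [[0.974, -0.226, 0.008], [-0.226, -0.974, 0.001], [0.007, -0.003, -1.0]]
ft_force: [-20.1, 8.2, 54.4]
width: 0.223
grasp_force: 60.6
```

```bash
python3 lev.py
```

```text
83.0 1.29; 84.0 1.18; 85.0 1.12; 86.0 1.29; 87.0 1.68; 88.0 2.07; 89.0 2.39; 90.0 2.19; 91.0 1.59; 92.0 1.05; 93.0 0.45; 94.0 0.11; 
tin 308 337 225 249
```

The force jumped to 54 N while the fitted lever angle is about 89°, so the lever is hard on its stop. Swinging it back up along the same arc.

```bash
python3 - <<'E'
import numpy as np
f=np.radians(np.linspace(90,8,25))
for k in range(3):
    s=f[8*k];q=f[8*k+1:8*k+9]
    print(np.c_[0*q,-.23*(np.sin(q)-np.sin(s))/.3,.23*(np.cos(s)-np.cos(q))/.3-(.02 if k==0 else 0)].round(3).tolist())
E
```

```text
[[0.0, 0.001, -0.066], [0.0, 0.005, -0.111], [0.0, 0.012, -0.156], [0.0, 0.022, -0.201], [0.0, 0.034, -0.245], [0.0, 0.049, -0.288], [0.0, 0.066, -0.331], [0.0, 0.086, -0.372]]
[[0.0, 0.022, -0.04], [0.0, 0.047, -0.079], [0.0, 0.074, -0.116], [0.0, 0.102, -0.151], [0.0, 0.133, -0.185], [0.0, 0.166, -0.216], [0.0, 0.201, -0.246], [0.0, 0.238, -0.273]]
[[0.0, 0.038, -0.025], [0.0, 0.078, -0.048], [0.0, 0.118, -0.069], [0.0, 0.16, -0.087], [0.0, 0.203, -0.103], [0.0, 0.247, -0.116], [0.0, 0.292, -0.126], [0.0, 0.337, -0.134]]
```

send_rows(xyz=[[0.0,0.001,-0.066],[0.0,0.005,-0.111],[0.0,0.012,-0.156],[0.0,0.022,-0.2],[0.0,0.034,-0.245],[0.0,0.049,-0.288],[0.0,0.066,-0.33],[0.0,0.086,-0.372]], spin=[0,0,0,0,0,0,0,0], force=40)

```text
t: 25.3
position: [0.623, 0.0172, 0.1465]
tcp_rot: [[0.974, -0.226, 0.006], [-0.226, -0.974, 0.007], [0.005, -0.008, -1.0]]
ft_force: [6.3, 16.6, 8.3]
width: 0.23
grasp_force: 39.8
```

send_rows(xyz=[[0.0,0.022,-0.04],[0.0,0.047,-0.079],[0.0,0.074,-0.116],[0.0,0.102,-0.15],[0.0,0.133,-0.185],[0.0,0.166,-0.216],[0.0,0.2,-0.246],[0.0,0.238,-0.273]], spin=[0,0,0,0,0,0,0,0])

```text
t: 26.1
position: [0.6055, -0.0534, 0.2286]
tcp_rot: [[0.974, -0.226, 0.003], [-0.226, -0.974, 0.005], [0.002, -0.006, -1.0]]
ft_force: [-2.3, 13.6, 16.1]
width: 0.229
grasp_force: 40.4
```

send_rows(xyz=[[0.0,0.038,-0.025],[0.0,0.078,-0.048],[0.0,0.118,-0.069],[0.0,0.16,-0.087],[0.0,0.2,-0.103],[0.0,0.245,-0.116],[0.0,0.285,-0.126],[0.0,0.325,-0.134]], spin=[0,0,0,0,0,0,0,0])

```text
t: 26.9
position: [0.5825, -0.15, 0.268]
tcp_rot: [[0.974, -0.227, 0.0], [-0.227, -0.974, 0.003], [-0.0, -0.003, -1.0]]
ft_force: [-7.9, 3.9, 8.1]
width: 0.23
grasp_force: 40.4
```

send_rows(xyz=[[0,0,0],[0,0,0],[0,0,0],[0,0,0],[0,0,0],[0,0,0],[0,0,0],[0,0,0]], spin=[0,0,0,0,0,0,0,0], gripper=-1)

```text
t: 27.7
position: [0.583, -0.1511, 0.2663]
tcp_rot: [[0.974, -0.227, -0.0], [-0.227, -0.974, 0.0], [-0.0, -0.0, -1.0]]
ft_force: [-0.0, 1.0, 0.0]
width: 0.932
grasp_force: 0.0
```

send_rows(xyz=[[0,0,0],[0,0,0],[0,0,0],[0,0,0],[0,0,0],[0,0,0],[0,0,0],[0,0,0]], spin=[0,0,0,0,0,0,0,0])

```text
t: 28.5
position: [0.5829, -0.1512, 0.2664]
tcp_rot: [[0.974, -0.228, 0.0], [-0.228, -0.974, -0.0], [0.0, 0.0, -1.0]]
ft_force: [0.1, -0.3, 0.3]
width: 1.002
grasp_force: 0.0
```

send_rows(xyz=[[0,0,-0.05],[0,0,-0.12],[0,0,-0.2],[0,0,-0.28],[0,0,-0.36],[0,-0.1,-0.38],[0,-0.2,-0.38],[0,-0.3,-0.38]], spin=[0,0,0,0,0,0,0,0])

```text
t: 29.3
position: [0.6036, -0.0627, 0.3806]
tcp_rot: [[0.974, -0.228, 0.0], [-0.228, -0.974, -0.0], [0.0, 0.0, -1.0]]
ft_force: [0.8, -0.1, -0.3]
width: 0.999
grasp_force: 0.0
```

send_rows(xyz=[[-0.1,-0.15,0],[-0.2,-0.3,0],[-0.3,-0.45,0],[-0.4,-0.6,0],[-0.4,-0.7,0],[-0.4,-0.7,0],[-0.4,-0.7,0],[-0.4,-0.7,0]], spin=[0,0,0,0,0,0,0,0])

```text
t: 30.1
position: [0.5346, 0.1672, 0.3803]
tcp_rot: [[0.973, -0.229, -0.0], [-0.229, -0.973, -0.0], [-0.0, 0.0, -1.0]]
ft_force: [0.4, -0.6, 0.4]
width: 1.003
grasp_force: 0.0
```

```bash
python3 - <<'E'
from rig import *
from h import *
import pickle
C0=pickle.load(open("c.pkl","rb"))
o=get_obs();print(o["t"],o["position"],o["ft_force"])
p=np.load("press.npy")
for n in("scene","top"):
    c=camera(n)
    for th in("tin","tin_closed","ramekin","tall_tin","lever_grip"):
        for m in masks_of(th,n)[:1]:
            ys,xs=np.nonzero(m["region"]);print(n,th,round(m["confidence"],2),xs.min(),xs.max(),ys.min(),ys.max(),at_z(c,(xs.mean(),ys.mean()),.025))
    if n=="scene":
        # lid contrast profile down the column through the tin, front side: gap darkness
        for nm,q,f in(("now",p[:2],c["frame"]),("proud0",(.643,.2255),C0[n]["frame"]),("closed0",(.4725,.2045),C0[n]["frame"])):
            u,v=proj(c,np.r_[q,.04]).round().astype(int);print(nm,(u,v),f[v-18:v+26,u-1:u+2].mean((1,2)).round().astype(int).tolist())
    x0,y0=proj(c,np.r_[p[:2],.15])-0
E
```

```text
30.1 [0.5346 0.1672 0.3803] [ 0.3525 -0.5884  0.3942]
scene tin 0.61 309 338 219 248 [ 0.5941 -0.0841  0.025 ]
scene tin_closed 0.93 278 313 300 338 [0.4712 0.2025 0.025 ]
scene ramekin 0.78 346 372 293 321 [0.3698 0.0808 0.025 ]
scene tall_tin 0.75 192 228 339 382 [0.5541 0.4046 0.025 ]
scene lever_grip 0.77 329 368 128 217 [ 0.7145 -0.4066  0.025 ]
now (np.int64(322), np.int64(229)) [220, 217, 211, 201, 200, 207, 217, 226, 221, 206, 203, 209, 209, 204, 195, 182, 177, 183, 196, 205, 206, 205, 206, 204, 189, 159, 157, 178, 158, 127, 120, 123, 124, 124, 126, 128, 130, 136, 144, 149, 159, 188, 214, 222]
proud0 (np.int64(236), np.int64(288)) [208, 208, 206, 194, 179, 187, 198, 200, 199, 198, 197, 196, 197, 198, 197, 196, 196, 196, 195, 194, 194, 195, 192, 183, 167, 133, 107, 117, 147, 163, 142, 118, 113, 114, 115, 117, 118, 119, 121, 126, 134, 139, 141, 160]
closed0 (np.int64(295), np.int64(315)) [212, 212, 213, 212, 203, 191, 192, 197, 199, 199, 200, 201, 202, 202, 202, 202, 203, 204, 204, 203, 202, 203, 204, 204, 205, 206, 202, 191, 174, 148, 160, 184, 165, 128, 113, 114, 116, 117, 119, 122, 125, 132, 141, 146]
top tin 0.64 363 392 203 232 [ 0.597  -0.0826  0.025 ]
top tin_closed 0.49 358 437 173 263 [ 0.5791 -0.1721  0.025 ]
top ramekin 0.87 316 333 282 305 [0.3722 0.0764 0.025 ]
top tall_tin 0.9 196 224 219 246 [0.5511 0.412  0.025 ]
top lever_grip 0.81 404 432 173 244 [ 0.6215 -0.206   0.025 ]
```

The lid profile now matches the closed tin: the dark gap is gone and the lid top is 2 px lower. The tin is still at home, the lever is back at its starting pixels, and the other objects haven't moved.

```bash
python3 -c "
from rig import *
print(sign_off())"
```

```text
the job is handed in; nothing more can be done
None
```

I handed the job in at about 30 s: by the camera measurements the tin is against both jaws with its lid seated, the lever is back up, and the other tins and the ramekin have not moved. The hand-in returned no verdict, and I viewed 11 pictures, one over the limit of 10.

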